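# Clear the loose plank and hold it out at its mark

### The arm

A 6-joint arm with a two-finger parallel gripper is mounted at the origin on the work surface. World frame = base frame: x ahead of the robot, y to its left, z up, the work surface at z = 0. Lengths are in m, angles in rad, forces in N, time in s.
With the tool pointing down it reaches from about 0.225 to 0.875 m from the base axis. Payload 3.4 kg.
Tool frame: the origin (TCP) lies at the very end of the fingers, on their centre line; the grasp point (between the pads) lies 19 mm behind it (grasp_offset is the distance from the TCP to the grasp point, in m); y points along the fingers, z is the direction in which the jaws open and shut, and the axes are right-handed (so a half turn about y gives the same grasp; the last joint's range is limited). The gripper opens to 85 mm and grips with 20 to 120 N. Pads are 22 mm wide; open, the fingers measure 114 mm over their backs; the gripper's body (76 mm by 85 mm) begins 54 mm behind the grasp point. The pads swing forward as they close: fully open they stand 13 mm farther back than shut.
Start: joints at [-1.229, 0.276, 1.505, -0, 1.361, -0.121], TCP at [0.257, -0.515, 0.209] pointing down, gripper open.
Joint ranges: [-2.89, 2.89], [-0.75, 2.08], [0.22, 2.7], [-1.18, 4.32], [0.11, 2.71], [-2.7, 2.7]. Speed limits (rad/s): [2.57, 2.57, 3.14, 3.14, 3.14, 3.14].

### API

Orientations are given as a unit quaternion [w, x, y, z].
In Python, from rig import get_state, get_image, sign_off, grasp_offset gives the robot as it stands.
- The arm moves only by the shell command python3 -m jog 'ROWS' [FORCE]. ROWS is JSON, one flat list of numbers, 7 for each row, row after row: the closure in counts, from 0 (fully open) to 255 (shut), then the shift along the tool's x, y, z in cm, then the turn, a rotation vector about the tool's x, y, z in units of 8 degrees (1.0 is 8 degrees). In form: [jaw, tx, ty, tz, rx, ry, rz, jaw, tx, ty, tz, rx, ry, rz, ...]. A call has 1 to 12 rows; each row is the pose to reach, as a shift and turn from the pose commanded when the call began, along the tool's axes at that moment; what a row does not reach only later rows make up. A row lasts 1/8 s, in which the tool goes at most 62.5 mm and 10.7 degrees, less where a joint would pass 70% of its speed; a pose out of reach is approached as far as the arm can. A call with a gripper value outside its range is refused whole. The fingers move at their own pace and stop on an object; FORCE is the grip in N (left out, the last holds). Time passes only in rows, so rows that repeat a pose let the fingers close. It gives the time, the measured TCP pose, the force and the opening at its end, in the units of the state.
- get_state(): the state, without advancing time (a new reading comes with each control period).
- get_image(name): name is "scene" or "side" or "wrist"; returns a dict with "color" (400x640x3 uint8, blue, green, red), "mtx" (3x3 intrinsics, pixels), "R" (3x3) and "t" (3): a world point X has camera coordinates R X + t; the wrist camera has in their place "tool_from_camera" (4x4, takes a point from camera to tool coordinates, whose origin is the TCP and whose axes are the tool frame's). Camera axes: x right, y down, z forward; pixel columns grow to the right and rows downward; lengths in m; the calibration is good to about 2 mm. A picture is of the moment at which its call begins: read the wrist's pose just before it. There is no depth.
- sign_off(): hands the job in, once; it reports no verdict.
The state is a dict: "clock": time; "qpos": joint angles; "qd": joint speeds; "effort": joint torques, N m; "position": TCP position; "ee_rot": TCP orientation; "contact_force": force on the tool from outside, world axes, zero at the start; "moment": the same for the moment, N m; "width": finger opening in m.
Only numpy, scipy, OpenCV 4.12 (cv2) and the standard library are available. Lean on these libraries where they do the work, as an engineer would, in place of code of your own. Each camera call takes 0.05 s, during which the arm holds its last target.

### The job

The bicycle bell stands on the loose plank on the raised pine ledge: set it upright in the empty soap dish. Then slide the plank, without lifting it off the ledge, straight out past the ledge's right-hand end (the end nearer the soap dish) until the dark line across the plank lies right over that end edge; it tips by itself there, so keep it flat on the ledge and finish still holding it with the fingers, not letting go. Leave the carabiner and the sunglasses case where they are.

Things in the scene. Friction and masses are not known exactly. Their poses are not given: they have to be found in the camera images.
- ledge: Fixed raised ledge of bare pine, a 22 mm board on two cheeks: 200 mm deep (its x) by 400 mm long (its y), top face 80 mm above the work surface. Origin: centre of its footprint on the work surface. Its -y end is the right-hand end as the robot sees it; the plank slides out past that end. Its top is empty but for the plank.
- ledge_edge (a point): Middle of the top edge of the ledge's right-hand end: ledge frame (0, -200, 80) mm.
- plank: Loose plain wooden plank lying flat on the ledge, roughly along it: 60 mm wide (its x), 340 mm long (its y), 20 mm thick, about 0.3 kg, even density. Origin: centre of its underside; its outer end is at its -y (y = -170 mm), its inner end at +170 mm. With the line over the ledge's edge, 205 mm stick out and the centre of mass is 35 mm beyond the edge, so it must be held. A grip across its width, 50 mm from its inner end, works well.
- plank_mark (a point): Middle of the dark 4 mm wide line drawn across the plank: plank frame (0, 35, 20) mm, on the top face.
- bell: Loose bicycle bell: black round foot 42 mm in diameter and 10 mm high, then a metal dome 54 mm in diameter with straight sides from 10 to 26 mm height, rounded top 42 mm high (45 mm at its nut). A black thumb lever sticks out of the foot along the bell's +x to 45 mm from its axis, up to 17 mm height. Origin: centre of its underside; z up. About 0.12 kg. Stands on top of the plank, between its outer end and the line. Grip it across its y, clear of the lever.
- soap_dish: Loose green ceramic soap dish, an open rectangular tray 115 mm (its x) by 150 mm (its y), rim 22 mm high, walls and floor 6 mm thick; 0.4 kg; empty, on the work surface. Origin: centre of its underside.
- carabiner: Bystander: aluminium carabiner lying flat, 77 by 51 mm, 9 mm thick. Origin: centre of its underside. Leave alone.
- glasses_case: Bystander: black sunglasses case with rounded edges, 62 (x) by 160 (y) by 42 mm. Origin: centre of its underside. Leave alone.
There are look-alikes about, which are no part of the job. What is meant by the bell is not orange or turquoise, and is the larger of those in its own colour.

How it is judged:
By the outcome, as a careful person would: the job done as asked, in the order asked, and still so for the second after the job is handed in, while the arm keeps its last pose, push and grip.
It also fails if it takes over 58 s, if anything falls off the work surface, if the arm or the gripper's body presses on something with over 40 N, if the wrist force passes 120 N, or if a joint passes its speed limit or range.

## Working session

There is one attempt and no reset: what is moved stays moved. The work goes in short steps, Python scripts to look and compute and a shell command to move; the robot and the scene stay as the last step left them, time stands still between calls to the robot, and variables do not carry over. Pictures are saved under pics/ and viewed, and the job is handed in when it is done.

```bash
ls; mkdir -p pics
python3 - <<'E'
from rig import get_state,get_image,grasp_offset
import cv2
s=get_state();print(s,grasp_offset)
for n in("scene","side","wrist"):
    i=get_image(n);cv2.imwrite(f"pics/{n}0.png",i["color"])
    print(n,{k:v for k,v in i.items() if k!="color"})
E
```

```text
pics
{'clock': 0.0, 'qpos': array([-1.22901515e+00,  2.76606876e-01,  1.50613413e+00,  8.52324211e-06,
        1.36073471e+00, -1.20982531e-01]), 'qd': array([ 1.20680530e-04, -8.63527589e-05, -1.85719100e-04,  1.26025915e-03,
       -5.13452117e-04,  4.54289459e-04]), 'effort': array([ 9.14729071e-06, -4.16765249e+01, -2.45805269e+01,  5.46781155e-05,
        1.08846888e-02,  2.17872577e-05]), 'position': array([ 0.25650377, -0.51396703,  0.2082326 ]), 'ee_rot': array([ 0.16208458, -0.16222542,  0.68892457, -0.6876005 ]), 'contact_force': array([ 1.49684274, -0.620751  , -0.01937293]), 'moment': array([-0.02108995, -0.05274026,  0.01253488]), 'width': 0.08566888665218045} 0.0187
scene {'mtx': array([[428.81263233,   0.        , 313.61639264],
       [  0.        , 428.81263233, 193.63971392],
       [  0.        ,   0.        ,   1.        ]]), 'R': array([[ 0.43852734,  0.89868556,  0.00761828],
       [ 0.72903689, -0.35076209, -0.58776796],
       [-0.52554637,  0.26330633, -0.80899369]]), 't': array([-0.23029082, -0.35942737,  1.40871031])}
side {'mtx': array([[487.34994776,   0
[... 161 characters left out ...]
380341, -0.00222254],
       [-0.25471831,  0.50421215, -0.8251598 ],
       [ 0.37558097, -0.73473299, -0.564895  ]]), 't': array([0.47102185, 0.21019145, 0.84302637])}
wrist {'mtx': array([[313.86643609,   0.        , 315.05270442],
       [  0.        , 313.86643609, 200.82281244],
       [  0.        ,   0.        ,   1.        ]]), 'tool_from_camera': array([[ 3.30267594e-04,  9.63002081e-01,  2.69493751e-01,
        -6.94850898e-02],
       [ 2.07199059e-05, -2.69493773e-01,  9.63002132e-01,
        -1.63934044e-01],
       [ 9.99999945e-01, -3.12464512e-04, -1.08958373e-04,
        -9.19987496e-04],
       [ 0.00000000e+00,  0.00000000e+00,  0.00000000e+00,
         1.00000000e+00]])}
```

View pics/scene0.png

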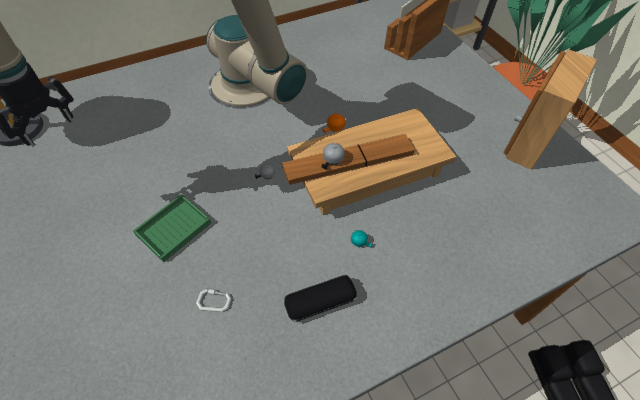

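View pics/side0.png

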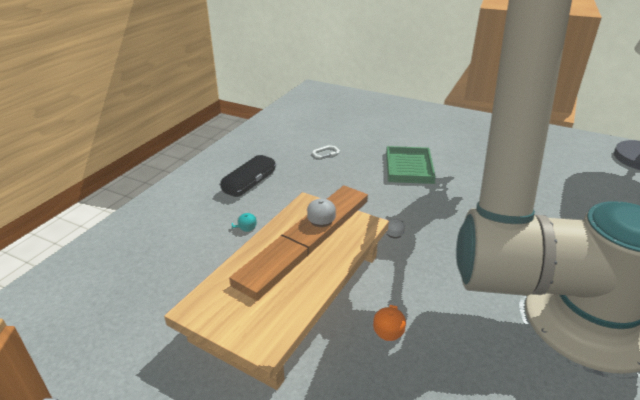

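View pics/wrist0.png

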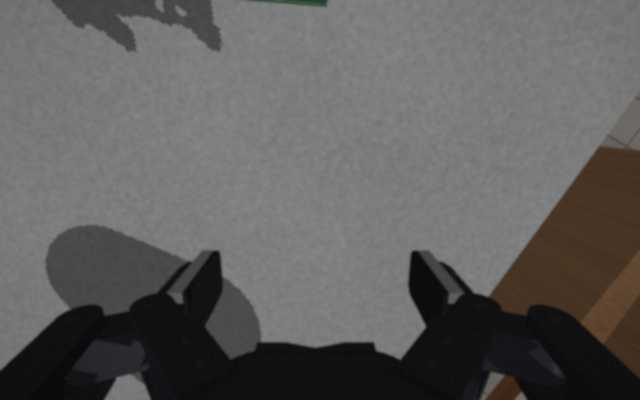

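Candidates for the bell are: silver on the plank (scene 334,153 / side 321,211), small grey on the table (266,172 / 396,228), orange (337,121 / 390,323), turquoise (360,239 / 247,221). The silver one on the plank fits: not orange or turquoise, and larger than the grey one. I'll confirm it in enlarged crops.

Run:
```python
import cv2,numpy as np
a=cv2.imread("pics/scene0.png");b=cv2.imread("pics/side0.png")
A=cv2.resize(a[95:225,240:470],None,fx=3.4,fy=3.4,interpolation=cv2.INTER_CUBIC)
B=cv2.resize(b[140:390,160:450],None,fx=2.3,fy=2.3,interpolation=cv2.INTER_CUBIC)
cv2.imwrite("pics/cA.png",A);cv2.imwrite("pics/cB.png",B)
```

```text
(no output)
```

View pics/cA.png

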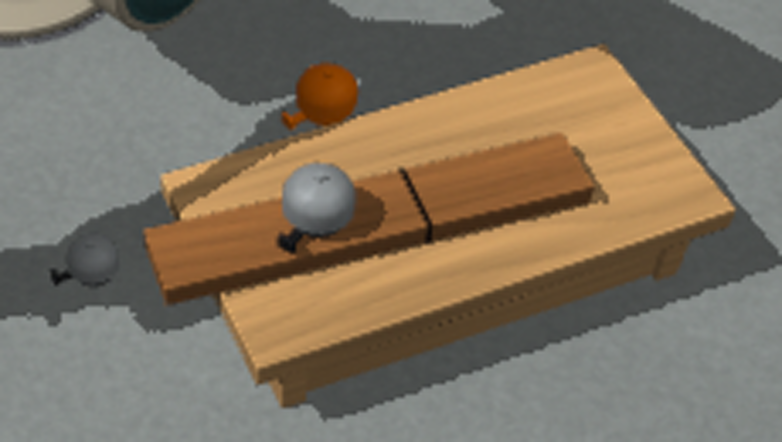

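View pics/cB.png

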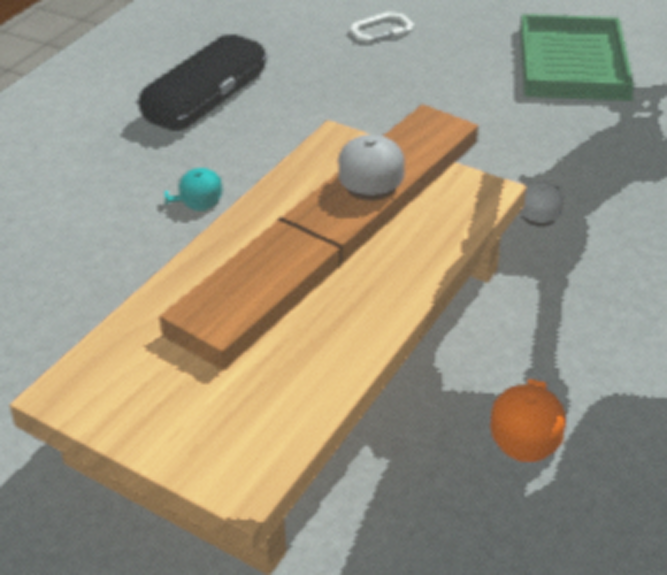

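Confirmed: the silver bell is on the plank (scene 334,153), its lever pointing towards scene (325,166). The small grey one is the decoy on the table. Next I'll measure.

```bash
cat > h.py <<'E'
import numpy as np,cv2
from rig import get_state,get_image
from scipy.spatial.transform import Rotation as Rot
def Rq(q): return Rot.from_quat([q[1],q[2],q[3],q[0]])
def ray(im,p):
    d=np.linalg.inv(im["mtx"])@np.array([p[0],p[1],1.]);
    return -im["R"].T@im["t"], im["R"].T@d
def cast(im,p,z):
    o,d=ray(im,p);return o+d*(z-o[2])/d[2]
def tri(rays):
    A=np.zeros((3,3));b=np.zeros(3)
    for o,d in rays:
        d=d/np.linalg.norm(d);P=np.eye(3)-np.outer(d,d);A+=P;b+=P@o
    x=np.linalg.solve(A,b)
    return x,[np.linalg.norm((np.eye(3)-np.outer(d,d)/(d@d))@(x-o)) for o,d in rays]
def wristcam(im,st):
    T=im["tool_from_camera"];R=Rq(st["ee_rot"]).as_matrix()
    Rc=R@T[:3,:3];o=R@T[:3,3]+st["position"]
    im["R"]=Rc.T;im["t"]=-Rc.T@o;return im
def proj(im,X):
    c=im["R"]@np.array(X)+im["t"];u=im["mtx"]@c;return u[:2]/u[2]
E
python3 - <<'E'
from h import *
np.set_printoptions(precision=4,suppress=True)
S=get_image("scene");D=get_image("side")
a=lambda u,v:((u+.5)/3.4-.5+240,(v+.5)/3.4-.5+95)
b=lambda u,v:((u+.5)/2.3-.5+160,(v+.5)/2.3-.5+140)
L={'R-near':(a(162,177),b(525,185)),'R-far':(a(257,372),b(332,122)),'L-far':(a(733,212),b(12,407)),'L-near':(a(602,47),b(257,520))}
P={'o-near':(a(146,230),b(477,130)),'o-far':(a(167,293),b(422,105)),'i-far':(a(590,190),b(162,322)),'i-near':(a(567,135),b(222,355)),'m-near':(a(403,170),b(342,250)),'m-far':(a(430,238),b(282,220))}
for d,z in((L,.08),(P,.10)):
    for k,(p,q) in d.items():
        x,e=tri([ray(S,p),ray(D,q)]);print(k,x,'err',e[0],'sc',cast(S,p,z)[:2],'sd',cast(D,q,z)[:2])
def blob(img,m,near):
    cs,_=cv2.findContours(m,cv2.RETR_EXTERNAL,cv2.CHAIN_APPROX_NONE)
    return min(cs,key=lambda c:np.hypot(*(c.reshape(-1,2).mean(0)-near)))
# dish
for im,n in((S,(172,228)),(D,(410,165))):
    c=im["color"].astype(int);m=((c[:,:,1]>c[:,:,2]+15)&(c[:,:,1]>c[:,:,0]+10)).astype(np.uint8)*255
    cc=blob(c,m,n);q=cv2.approxPolyDP(cc,5,True).reshape(-1,2);print('dish',q.tolist(),[cast(im,p,.022)[:2].round(4).tolist() for p in q])
# bells
def circ(im,cx,cy,r,f):
    c=im["color"].astype(int);m=f(c).astype(np.uint8)*255;M=np.zeros_like(m);M[cy-r:cy+r,cx-r:cx+r]=255
    m&=M;cs,_=cv2.findContours(m,cv2.RETR_EXTERNAL,cv2.CHAIN_APPROX_NONE);k=max(cs,key=cv2.contourArea)
    return cv2.minEnclosingCircle(k),cv2.boundingRect(k),cv2.moments(k)
gr=lambda c:(c.min(2)>100)&(c.max(2)-c.min(2)<25)
og=lambda c:(c[:,:,2]>c[:,:,1]*1.8)&(c[:,:,2]>100)
for nm,f,p,q in(('bell',gr,(334,153),(321,211)),('orange',og,(337,121),(390,323))):
    r1=circ(S,*p,18,f);r2=circ(D,*q,22,f);print(nm,r1[:2],r2[:2]);print(tri([ray(S,r1[0][0]),ray(D,r2[0][0])]))
E
```

```text
R-near [ 0.382  -0.0088  0.08  ] err 8.896853826788994e-07 sc [ 0.382  -0.0088] sd [ 0.3821 -0.0088]
R-far [ 0.577  -0.0231  0.0763] err 0.0015149027872815837 sc [ 0.5807 -0.0234] sd [ 0.5734 -0.0196]
L-far [0.6035 0.3754 0.077 ] err 0.00024228895022148852 sc [0.6054 0.3733] sd [0.6009 0.3771]
L-near [0.4088 0.3824 0.0831] err 0.00191414705195983 sc [0.4078 0.386 ] sd [0.4088 0.3791]
o-near [ 0.4407 -0.046   0.0965] err 0.0012947878854440156 sc [ 0.4422 -0.0476] sd [ 0.4396 -0.0396]
o-far [ 0.5009 -0.0572  0.0978] err 0.00043200464514089117 sc [ 0.5029 -0.0576] sd [ 0.4993 -0.0545]
i-far [0.5486 0.2769 0.0944] err 0.0005434721266391918 sc [0.5519 0.2728] sd [0.545  0.2818]
i-near [0.4927 0.2892 0.0978] err 0.0018118420594100454 sc [0.4958 0.2888] sd [0.4902 0.2896]
m-near [0.4705 0.1551 0.0982] err 0.0005888957503075589 sc [0.4724 0.1544] sd [0.4691 0.1565]
m-far [0.5338 0.141  0.0936] err 0.0024140560798424403 sc [0.5403 0.139 ] sd [0.528  0.1458]
dish [[181, 194], [133, 230], [162, 261], [210, 223]] [[0.3645, -0.3067], [0.4203, -0.4428], [0.5347, -0.4001], [0.4828, -0.2664]]
dish [[387, 146], [389, 181], [434, 182], [428, 147]] [[0.5239, -0.3972], [0.4575, -0.2326], [0.3596, -0.2769], [0.4232, -0.4416]]
bell (((332.0, 151.5), 10.30786418914795), (323, 143, 19, 17)) (((318.0, 201.73333740234375), 22.87230682373047), (299, 189, 39, 35))
(array([0.4939, 0.0665, 0.1362]), [np.float64(0.002142595321081962), np.float64(0.0021425953210822313)])
orange (((335.9705810546875, 121.79412078857422), 8.747323036193848), (329, 114, 16, 17)) (((401.5, 325.0), 4.272101879119873), (400, 321, 5, 9))
(array([0.2909, 0.1812, 0.0168]), [np.float64(0.008372946756730962), np.float64(0.00837294675673067)])
```

Run:
```python
from h import *
np.set_printoptions(precision=4,suppress=True)
S=get_image("scene");D=get_image("side")
a=lambda u,v:((u+.5)/3.4-.5+240,(v+.5)/3.4-.5+95)
b=lambda u,v:((u+.5)/2.3-.5+160,(v+.5)/2.3-.5+140)
print('nut',tri([ray(S,a(323,179)),ray(D,b(371,143))]))
print('nut sc',cast(S,a(323,179),.145),cast(D,b(371,143),.145))
# dome equator centre: circle centre at ~ z .124
print('dome c',tri([ray(S,a(319,199)),ray(D,b(371,166))]))
print('lever',cast(S,a(288,243),.112))
s=get_state();R=Rq(s["ee_rot"]).as_matrix();print(R)
# orange centre
print('or',tri([ray(S,a(327,94)),ray(D,b(528,422))]))
```

```text
nut (array([0.4864, 0.0748, 0.1422]), [np.float64(0.0006348697833171669), np.float64(0.0006348697833172591)])
nut sc [0.4892 0.0738 0.145 ] [0.4842 0.0778 0.145 ]
dome c (array([0.4859, 0.0739, 0.1196]), [np.float64(0.00029959425084924495), np.float64(0.00029959425084924316)])
lever [0.5078 0.0371 0.112 ]
[[-0.8948 -0.0001  0.4465]
 [-0.4465  0.0003 -0.8948]
 [-0.     -1.     -0.0003]]
or (array([0.3041, 0.1817, 0.0197]), [np.float64(0.0001719140832433494), np.float64(0.0001719140832433816)])
```

The bell is at about (0.486, 0.074), with its base at z = 0.10. Its lever points at -59°, so the jaws go along +31°. I'll move above it.

```bash
python3 -m jog '[0,-46.8,-1.5,-42.4,0,-11.8,0, 0,-46.8,-1.5,-42.4,0,-11.8,0, 0,-46.8,-1.5,-42.4,0,-11.8,0, 0,-46.8,-1.5,-42.4,0,-11.8,0, 0,-46.8,-1.5,-42.4,0,-11.8,0, 0,-46.8,-1.5,-42.4,0,-11.8,0, 0,-46.8,-1.5,-42.4,0,-11.8,0, 0,-46.8,-1.5,-42.4,0,-11.8,0, 0,-46.8,-1.5,-42.4,0,-11.8,0, 0,-46.8,-1.5,-42.4,0,-11.8,0, 0,-46.8,-1.5,-42.4,0,-11.8,0, 0,-46.8,-1.5,-42.4,0,-11.8,0]'
python3 - <<'E'
from h import *
np.set_printoptions(precision=4,suppress=True)
s=get_state();im=get_image("wrist");wristcam(im,s);cv2.imwrite("pics/w1.png",im["color"])
print(s["position"],Rq(s["ee_rot"]).as_matrix(),s["qpos"])
print('nut pred',proj(im,(.486,.074,.145)),'lever',proj(im,(.509,.036,.112)))
E
```

```text
clock: 1.85
position: [0.4859, 0.0738, 0.2239]
ee_rot: [-0.615, 0.616, -0.348, 0.348]
contact_force: [-0.6, 0.1, 0.6]
width: 0.0852
[0.4859 0.0738 0.2239] [[ 0.5151 -0.0007  0.8571]
 [-0.8571 -0.0009  0.5151]
 [ 0.0004 -1.     -0.0011]] [ 0.0099  0.1413  1.6465 -0.0009  1.3546 -0.5311]
nut pred [313.7754 202.0311] lever [314.166  237.7381]
```

View pics/w1.png

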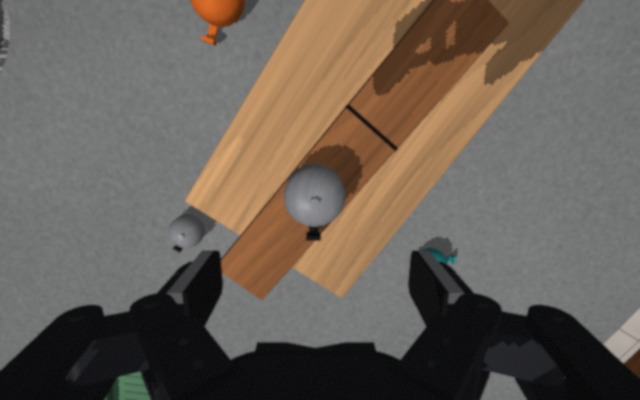

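The picture shows the nut at (315,200) and the lever at (314,236), within 2 px of the prediction. I'll descend and grip.

```bash
python3 - <<'E'
import cv2
a=cv2.imread("pics/w1.png");cv2.imwrite("pics/w1c.png",cv2.resize(a[0:310,170:520],None,fx=1.9,fy=1.9,interpolation=cv2.INTER_CUBIC))
E
python3 -m jog '[0,0,4,0,0,0,0, 0,0,8,0,0,0,0, 0,0,10.5,0,0,0,0, 0,0,11.7,0,0,0,0, 0,0,11.7,0,0,0,0, 255,0,11.7,0,0,0,0, 255,0,11.7,0,0,0,0, 255,0,11.7,0,0,0,0, 255,0,11.7,0,0,0,0, 255,0,11.7,0,0,0,0, 255,0,11.7,0,0,0,0]' 40
```

```text
clock: 3.28
position: [0.4864, 0.0732, 0.1103]
ee_rot: [-0.615, 0.615, -0.347, 0.349]
contact_force: [-6.1, -2.3, 17.6]
width: 0.0399
```

View pics/w1c.png

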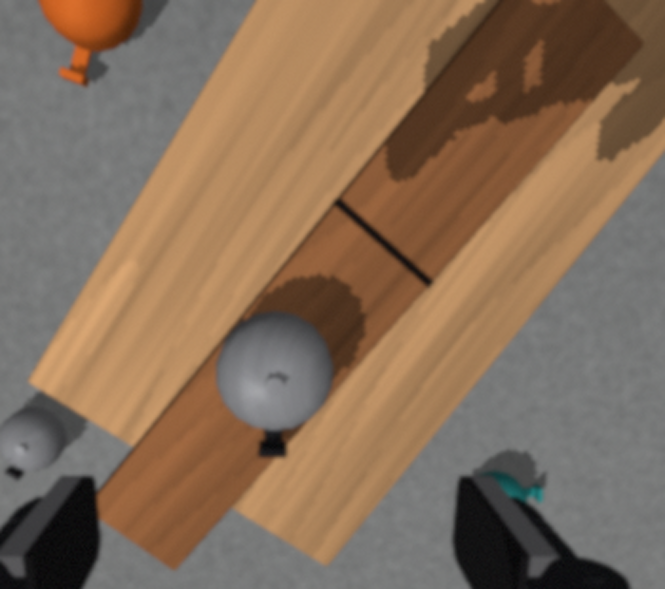

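Run:
```python
from h import *
s=get_state();print(s["width"],s["position"],s["contact_force"])
a=get_image("scene")["color"];b=get_image("side")["color"];w=get_image("wrist")["color"]
A=cv2.resize(a[60:220,240:450],None,fx=2,fy=2);B=cv2.resize(b[130:290,230:440],None,fx=2,fy=2)
W=cv2.resize(w[60:260,160:480],(400,250))
cv2.imwrite("pics/g1.png",np.vstack([np.hstack([A,B])[:, :800],np.hstack([W,W*0])]))
```

```text
0.03985988546596978 [0.48640382 0.07324545 0.11034307] [-6.05195254 -2.30217909 17.57469159]
```

View pics/g1.png

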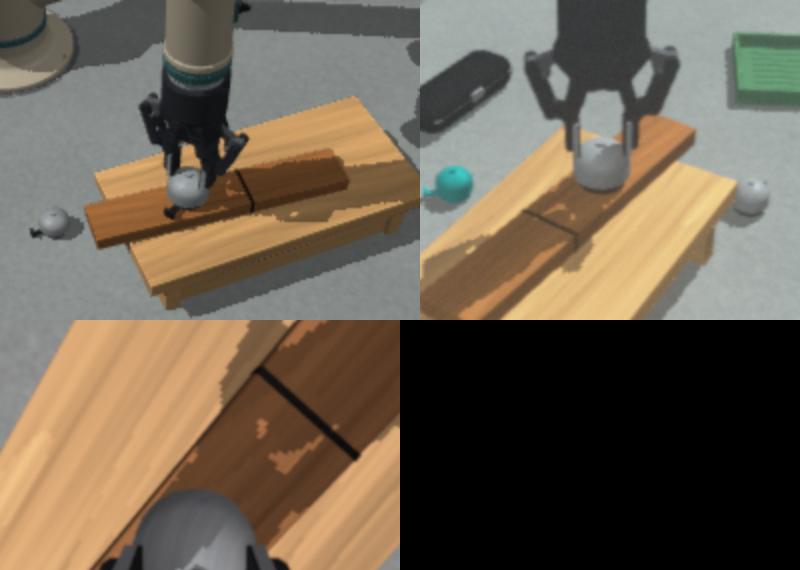

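It gripped the rounded top: opening 40 mm and a 17 N upward push. I'll reopen, check the bell and grip lower.

```bash
python3 -m jog '[0,0,0,0,0,0,0, 0,0,0,0,0,0,0, 0,0,0,0,0,0,0, 0,0,0,0,0,0,0, 0,0,0,0,0,0,0]' 40
python3 - <<'E'
from h import *
np.set_printoptions(precision=4,suppress=True)
s=get_state();print(s["position"],s["contact_force"])
S=get_image("scene");D=get_image("side");w=wristcam(get_image("wrist"),s)
a=S["color"];b=D["color"]
A=cv2.resize(a[95:195,270:400],None,fx=3,fy=3,interpolation=2);B=cv2.resize(b[150:250,265:395],None,fx=3,fy=3,interpolation=2)
W=cv2.resize(w["color"],(464,290))
print('pred nut',proj(S,(.486,.074,.145)),proj(D,(.486,.074,.145)),proj(w,(.486,.074,.145)))
cv2.imwrite("pics/g2.png",np.vstack([np.hstack([A,B]),np.hstack([W,np.zeros((290,780-464,3),np.uint8)])]))
E
```

```text
clock: 4.05
position: [0.4861, 0.0738, 0.1069]
ee_rot: [-0.615, 0.615, -0.349, 0.349]
contact_force: [-0.6, 0.0, 0.4]
width: 0.0855
[0.4861 0.0738 0.1069] [-0.6359  0.0228  0.4028]
pred nut [334.1092 146.3907] [321.0904 200.5695] [312.1474 273.6293]
```

View pics/g2.png

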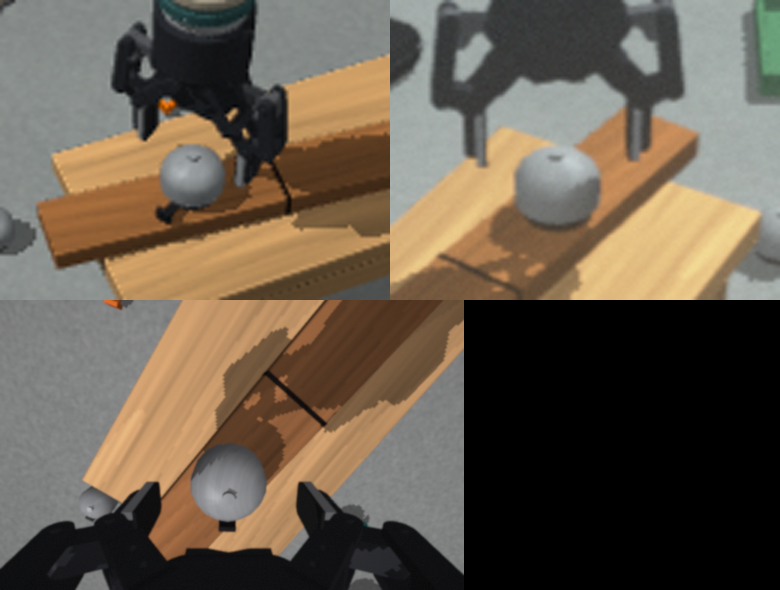

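The bell is unmoved and upright; the open fingertips sit well above the plank. I'll lower by 9 mm and close in stages.

```bash
python3 -m jog '[0,0,0.5,0,0,0,0, 0,0,0.9,0,0,0,0, 0,0,0.9,0,0,0,0, 70,0,0.9,0,0,0,0, 90,0,0.9,0,0,0,0, 100,0,0.9,0,0,0,0, 110,0,0.9,0,0,0,0, 110,0,0.9,0,0,0,0, 110,0,0.9,0,0,0,0, 110,0,0.9,0,0,0,0]' 40
python3 - <<'E'
from h import *
S=get_image("scene");D=get_image("side")
A=cv2.resize(S["color"][95:195,270:400],None,fx=3,fy=3,interpolation=2);B=cv2.resize(D["color"][150:250,265:395],None,fx=3,fy=3,interpolation=2)
cv2.imwrite("pics/g3.png",np.hstack([A,B]))
E
```

```text
clock: 5.45
position: [0.4862, 0.0737, 0.0989]
ee_rot: [0.615, -0.615, 0.348, -0.349]
contact_force: [-1.9, -1.7, 5.9]
width: 0.051
```

View pics/g3.png

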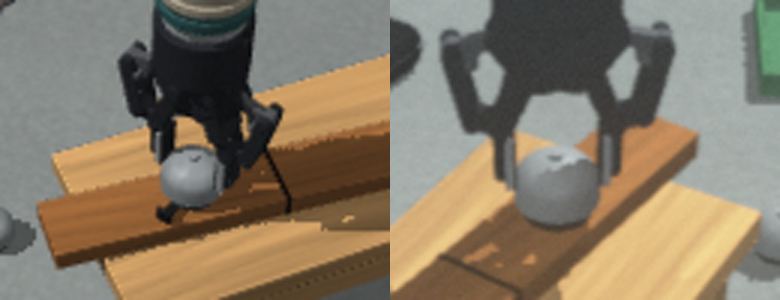

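Still a little high on the shoulder (51 mm, 6 N up). The tips are visibly about 12 mm above the plank, so I'll reopen and go 7 mm lower.

```bash
python3 -m jog '[60,0,0,0,0,0,0, 60,0,0,0,0,0,0, 60,0,0.3,0,0,0,0, 60,0,0.7,0,0,0,0, 80,0,0.7,0,0,0,0, 90,0,0.7,0,0,0,0, 100,0,0.7,0,0,0,0, 110,0,0.7,0,0,0,0, 110,0,0.7,0,0,0,0, 110,0,0.7,0,0,0,0]' 40
python3 - <<'E'
from h import *
S=get_image("scene");D=get_image("side")
A=cv2.resize(S["color"][95:195,270:400],None,fx=3,fy=3,interpolation=2);B=cv2.resize(D["color"][150:250,265:395],None,fx=3,fy=3,interpolation=2)
cv2.imwrite("pics/g4.png",np.hstack([A,B]))
E
```

```text
clock: 6.8
position: [0.4863, 0.0738, 0.0916]
ee_rot: [0.615, -0.615, 0.348, -0.349]
contact_force: [-1.5, 0.4, 4.5]
width: 0.052
```

View pics/g4.png

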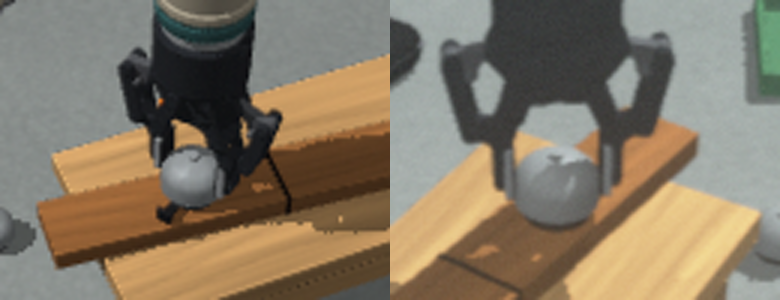

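```bash
python3 -m jog '[120,0,0,0,0,0,0, 130,0,0,0,0,0,0, 140,0,0,0,0,0,0, 150,0,0,0,0,0,0]' 40
```

```text
clock: 7.4
position: [0.4863, 0.0738, 0.0916]
ee_rot: [0.615, -0.615, 0.348, -0.349]
contact_force: [-1.9, 0.2, 5.6]
width: 0.0519
```

It's stable at 51.9 mm with the command well beyond that. Test lift.

```bash
python3 -m jog '[255,0,0,0,0,0,0, 255,0,0,0,0,0,0, 255,0,-1,0,0,0,0, 255,0,-2,0,0,0,0, 255,0,-4,0,0,0,0, 255,0,-4,0,0,0,0]' 50
python3 - <<'E'
from h import *
S=get_image("scene");D=get_image("side")
A=cv2.resize(S["color"][75:195,270:400],None,fx=3,fy=3,interpolation=2);B=cv2.resize(D["color"][130:250,265:395],None,fx=3,fy=3,interpolation=2)
cv2.imwrite("pics/g5.png",np.hstack([A,B]))
E
```

```text
clock: 8.15
position: [0.4877, 0.0738, 0.1327]
ee_rot: [0.616, -0.614, 0.347, -0.35]
contact_force: [0.2, -0.3, -1.1]
width: 0.0515
```

View pics/g5.png

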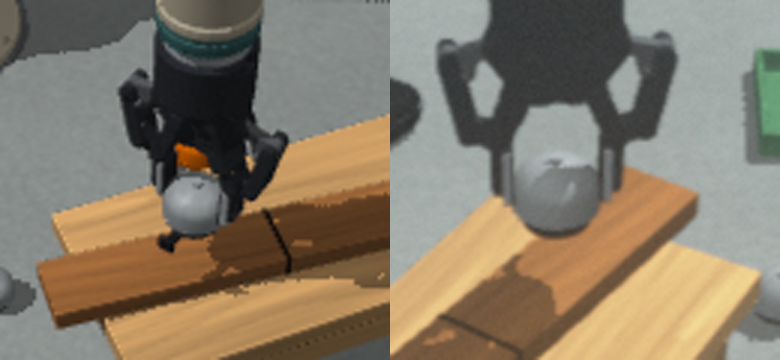

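The bell is held upright (-1.1 N). Now a finer measurement of the dish.

Run:
```python
from h import *
S=get_image("scene");D=get_image("side")
A=cv2.resize(S["color"][185:270,125:220],None,fx=4,fy=4,interpolation=2);B=cv2.resize(D["color"][135:195,375:445],None,fx=5,fy=5,interpolation=2)
o=np.zeros((340,380+350,3),np.uint8);o[:340,:380]=A;o[:300,380:]=B;cv2.imwrite("pics/d1.png",o)
```

```text
(no output)
```

View pics/d1.png

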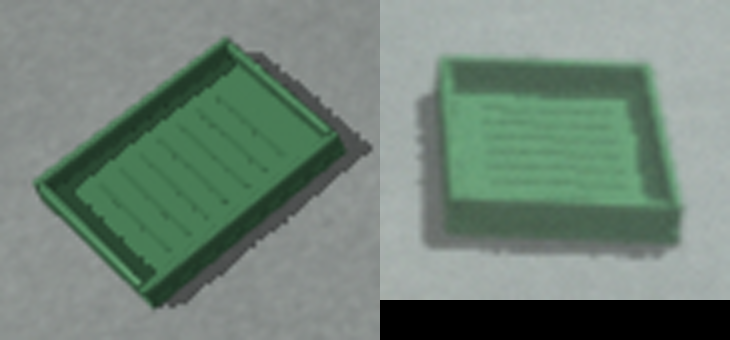

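Run:
```python
from h import *
np.set_printoptions(precision=4,suppress=True)
S=get_image("scene");D=get_image("side")
a=lambda u,v:((u+.5)/4-.5+125,(v+.5)/4-.5+185)
b=lambda u,v:((u+.5)/5-.5+375,(v+.5)/5-.5+135)
p=np.array([cast(S,a(*q),.022)[:2] for q in((226,40),(38,183),(150,291),(342,137))])
q=np.array([cast(D,b(*q),.022)[:2] for q in((302,208),(270,67),(62,57),(67,200))])
for c in(p,q):
    e=np.diff(np.vstack([c,c[:1]]),axis=0);print(c.mean(0),np.hypot(*e.T),np.degrees(np.arctan2(e[:,1],e[:,0])))
s=get_state();R=Rq(s["ee_rot"]).as_matrix();print(s["position"],R)
bell=s["position"].copy();c=(p.mean(0)+q.mean(0))/2;print(c)
t=np.array([c[0]+.0083,c[1]+.0034,.20]);d=t-s["position"];print(d,100*R.T@d)
# tool x now
print(np.degrees(np.arctan2(R[1,0],R[0,0])))
```

```text
[ 0.4465 -0.3518] [0.1448 0.1116 0.1456 0.1138] [ -67.2608   22.7071  111.877  -156.904 ]
[ 0.4447 -0.3493] [0.144  0.111  0.1482 0.1142] [ -67.4076   20.9184  111.3528 -156.9607]
[0.4856 0.0738 0.1304] [[ 0.5137 -0.0015  0.858 ]
 [-0.858  -0.0001  0.5137]
 [-0.0007 -1.     -0.0013]]
[ 0.4456 -0.3506]
[-0.0318 -0.4209  0.0696] [ 34.4775  -6.9559 -24.3583]
-59.08805441568672
```

The dish centre is (0.446, -0.351) and its x axis is at about 22.5°; the sizes agree with 115 x 150 mm. I'll carry the bell with its lever towards the dish's -x side and the bell offset 9 mm away from it.

```bash
python3 -m jog '[255,0,-5,0,0,0,0, 255,5,-7,-3.5,0,2,0, 255,9,-7,-6.5,0,3.3,0, 255,13,-7,-9.2,0,4.6,0, 255,17,-7,-12,0,5.9,0, 255,21,-7,-14.9,0,7.2,0, 255,25,-7,-17.7,0,8.5,0, 255,29,-7,-20.5,0,9.8,0, 255,32,-7,-22.6,0,11.1,0, 255,34.5,-7,-24.3,0,12.3,0, 255,34.5,-7,-24.3,0,12.3,0, 255,34.5,-7,-24.3,0,12.3,0]'
python3 - <<'E'
from h import *
np.set_printoptions(precision=4,suppress=True)
s=get_state();R=Rq(s["ee_rot"]).as_matrix();print(s["position"],R,s["qpos"],s["width"])
S=get_image("scene");D=get_image("side");w=wristcam(get_image("wrist"),s)
A=cv2.resize(S["color"][130:270,100:240],(390,390),interpolation=2);B=cv2.resize(D["color"][80:200,340:460],(390,390),interpolation=2)
cv2.imwrite("pics/p1.png",np.hstack([A,B]));cv2.imwrite("pics/p1w.png",w["color"])
E
```

```text
clock: 9.95
position: [0.4546, -0.3462, 0.2004]
ee_rot: [0.138, -0.139, 0.694, -0.693]
contact_force: [-0.4, -0.3, -1.9]
width: 0.0513
[ 0.4546 -0.3462  0.2004] [[-0.9234 -0.001   0.3838]
 [-0.3838  0.0018 -0.9234]
 [ 0.0003 -1.     -0.002 ]] [-0.773   0.2766  1.5258  0.0006  1.3412  0.4037] 0.05134514215687523
```

View pics/p1.png

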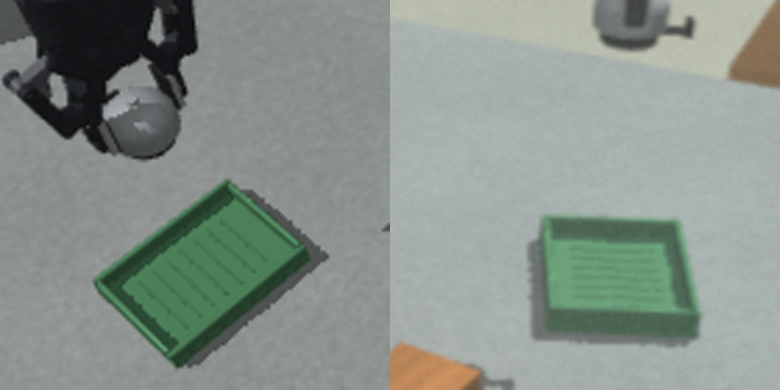

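View pics/p1w.png

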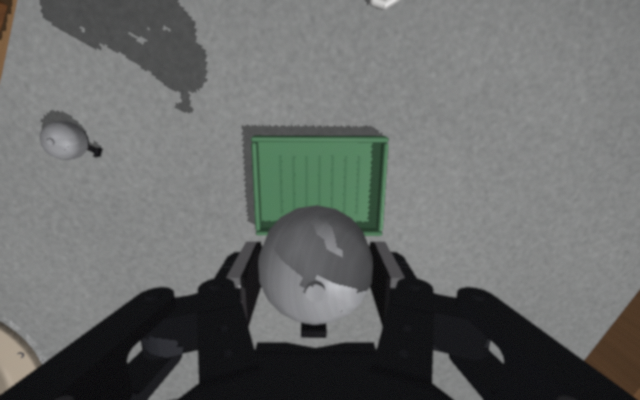

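The bell is held upright with its lever towards the robot (wrist picture: dome centre (316,265), lever (313,330)). The dish rim is at (252,137)-(388,137). I'll check the dish against the wrist view.

Run:
```python
from h import *
np.set_printoptions(precision=4,suppress=True)
s=get_state();w=wristcam(get_image("wrist"),s)
for p in((252,137),(388,137),(381,236),(257,236)): print(cast(w,p,.022)[:2])
c=np.array([.4456,-.3506]);th=np.radians(22.5);X=np.array([np.cos(th),np.sin(th)]);Y=np.array([-X[1],X[0]])
for i,j in((1,1),(1,-1),(-1,-1),(-1,1)):
    P=c+i*.0575*X+j*.075*Y;print(P,proj(w,(*P,.022)))
```

```text
[ 0.4697 -0.2652]
[ 0.5259 -0.4   ]
[ 0.4203 -0.4428]
[ 0.3644 -0.3087]
[ 0.47   -0.2593] [246.8846 134.5821]
[ 0.5274 -0.3979] [386.854  134.8511]
[ 0.4212 -0.4419] [380.6151 235.0393]
[ 0.3638 -0.3033] [252.4538 234.7916]
```

```bash
python3 -m jog '[255,0.1,5,0.2,0,0,0, 255,0.1,10,0.2,0,0,0, 255,0.1,15,0.2,0,0,0, 255,0.1,18,0.2,0,0,0, 255,0.1,19.2,0.2,0,0,0, 255,0.1,19.6,0.2,0,0,0, 255,0.1,19.6,0.2,0,0,0]'
python3 - <<'E'
from h import *
s=get_state();print(s["position"],s["contact_force"])
S=get_image("scene");D=get_image("side")
A=cv2.resize(S["color"][160:280,110:230],(390,390),interpolation=2);B=cv2.resize(D["color"][100:200,360:460],(390,390),interpolation=2)
cv2.imwrite("pics/p2.png",np.hstack([A,B]))
E
```

```text
clock: 11.02
position: [0.4557, -0.3499, 0.0062]
ee_rot: [-0.139, 0.138, -0.693, 0.694]
contact_force: [0.3, -0.7, -0.6]
width: 0.0516
[ 0.45565573 -0.34986441  0.00618363] [ 0.28309835 -0.71816509 -0.55093314]
```

View pics/p2.png

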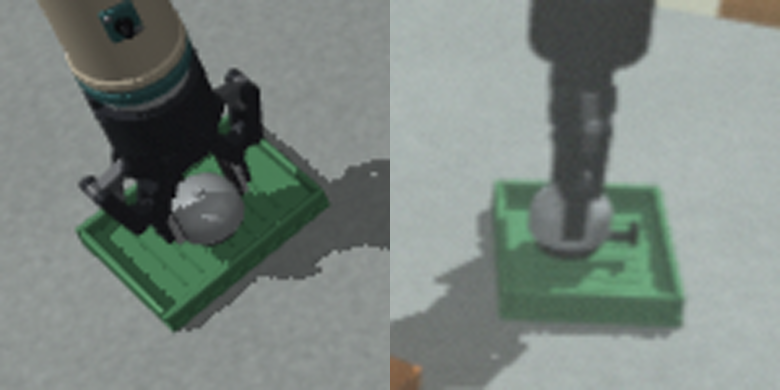

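```bash
python3 -m jog '[255,0,0.2,0,0,0,0, 255,0,0.4,0,0,0,0, 255,0,0.4,0,0,0,0]'; python3 -m jog '[255,0,0.2,0,0,0,0, 255,0,0.2,0,0,0,0]'
```

```text
clock: 11.5
position: [0.4547, -0.3492, 0.001]
ee_rot: [0.138, -0.138, 0.694, -0.693]
contact_force: [-0.4, 0.7, -1.6]
width: 0.0519
clock: 11.75
position: [0.4547, -0.3492, -0.0011]
ee_rot: [0.138, -0.138, 0.694, -0.693]
contact_force: [0.1, 0.8, -0.9]
width: 0.0515
```

```bash
python3 -m jog '[255,0,0.1,0,0,0,0, 255,0,0.1,0,0,0,0]'; python3 -m jog '[255,0,0.1,0,0,0,0, 255,0,0.1,0,0,0,0]'
```

```text
clock: 12.0
position: [0.4548, -0.3492, -0.002]
ee_rot: [0.138, -0.138, 0.694, -0.693]
contact_force: [0.1, -0.6, -0.6]
width: 0.0511
clock: 12.25
position: [0.4549, -0.3494, -0.0023]
ee_rot: [-0.138, 0.138, -0.693, 0.694]
contact_force: [-1.6, 1.0, 4.3]
width: 0.0513
```

There's contact with the dish floor at 4 N, so I'll release and rise.

```bash
python3 -m jog '[60,0,0,0,0,0,0, 40,0,0,0,0,0,0, 20,0,0,0,0,0,0, 20,0,0,0,0,0,0, 0,0,-1,0,0,0,0, 0,0,-5,0,0,0,0, 0,0,-10,0,0,0,0, 0,0,-15,0,0,0,0, 0,0,-20,0,0,0,0, 0,0,-20,0,0,0,0]'
python3 - <<'E'
from h import *
np.set_printoptions(precision=4,suppress=True)
s=get_state();print(s["position"],Rq(s["ee_rot"]).as_matrix(),s["qpos"])
S=get_image("scene");D=get_image("side")
cv2.imwrite("pics/p3s.png",S["color"]);cv2.imwrite("pics/p3d.png",D["color"])
A=cv2.resize(S["color"][160:280,110:230],(390,390),interpolation=2);B=cv2.resize(D["color"][100:200,360:460],(390,390),interpolation=2)
C=cv2.resize(S["color"][95:225,240:470],(390,220),interpolation=2);E=cv2.resize(D["color"][140:390,160:450],(255,220),interpolation=2)
o=np.zeros((610,780,3),np.uint8);o[:390]=np.hstack([A,B]);o[390:,:390]=C;o[390:,390:645]=E
cv2.imwrite("pics/p3.png",o[:600])
E
```

```text
clock: 13.5
position: [0.457, -0.3514, 0.2027]
ee_rot: [-0.14, 0.136, -0.69, 0.697]
contact_force: [0.3, 0.9, 0.7]
width: 0.0853
[ 0.457  -0.3514  0.2027] [[-0.9237  0.0079  0.383 ]
 [-0.3831 -0.0078 -0.9237]
 [-0.0043 -0.9999  0.0102]] [-0.7761  0.2753  1.5219 -0.0001  1.3333  0.4016]
```

View pics/p3.png

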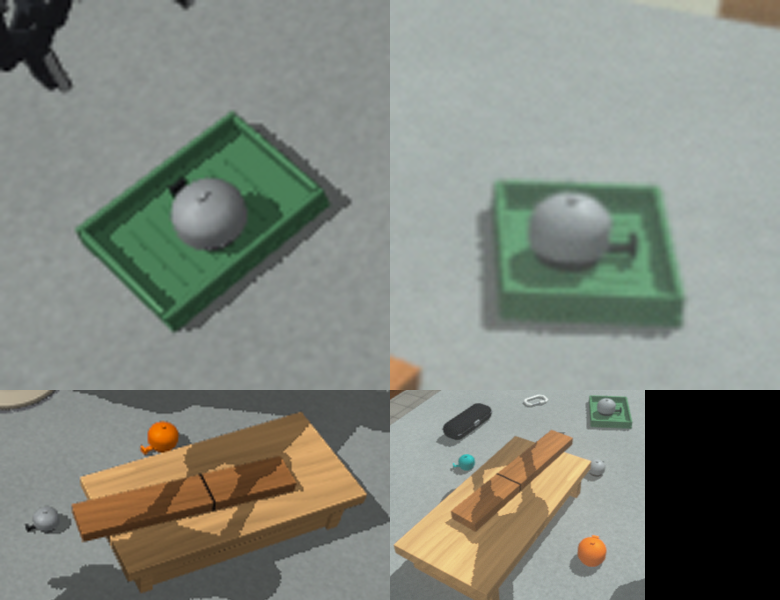

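The bell stands upright in the dish, clear of the walls, and the plank hasn't moved. Now I'll hover over the plank's grip point, about (0.513, 0.234).

```bash
python3 -m jog '[0,-3,0,-5.5,0,-0.8,0, 0,-6,0,-11,0,-1.6,0, 0,-9,0,-16.5,0,-2.5,0, 0,-12,0,-22,0,-3.3,0, 0,-15,0,-27.5,0,-4.1,0, 0,-18,0,-33,0,-4.9,0, 0,-21,0,-39,0,-5.7,0, 0,-24,0,-45,0,-6.5,0, 0,-26.5,0,-50,0,-7.2,0, 0,-27.6,0,-51.9,0,-7.4,0, 0,-27.6,0,-51.9,0,-7.4,0, 0,-27.6,0,-51.9,0,-7.4,0]'
python3 - <<'E'
from h import *
np.set_printoptions(precision=4,suppress=True)
s=get_state();print(s["position"],Rq(s["ee_rot"]).as_matrix(),s["qpos"])
w=get_image("wrist");cv2.imwrite("pics/w2.png",w["color"])
E
```

```text
clock: 15.1
position: [0.5101, 0.2347, 0.1958]
ee_rot: [0.461, -0.464, 0.535, -0.535]
contact_force: [-0.9, -0.7, -0.0]
width: 0.0856
[0.5101 0.2347 0.1958] [[-0.1445 -0.0028  0.9895]
 [-0.9895 -0.0019 -0.1445]
 [ 0.0023 -1.     -0.0025]] [ 0.308   0.2654  1.5537 -0.001   1.3258  0.4533]
```

View pics/w2.png

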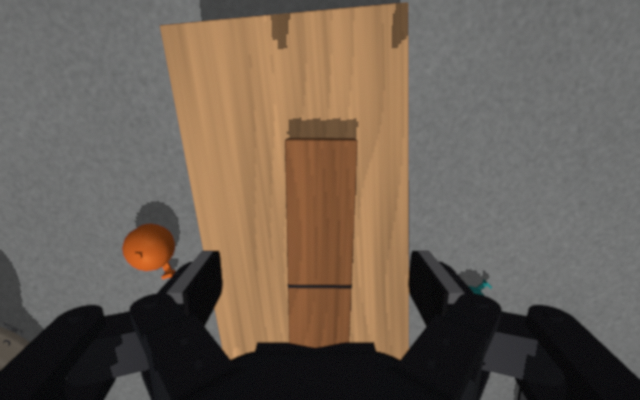

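The picture shows the plank's inner end at (286..357,138) and the mark at row 286. The jaws line up with the plank.

Run:
```python
from h import *
np.set_printoptions(precision=4,suppress=True)
s=get_state();w=wristcam(get_image("wrist"),s)
for p,z in(((286,138),.1),((357,138),.1),((288,286),.1),((352,286),.1),((163,25),.08),((407,3),.08)): print(p,cast(w,p,z))
i=(cast(w,(286,138),.1)+cast(w,(357,138),.1))/2;m=(cast(w,(288,286),.1)+cast(w,(352,286),.1))/2
d=(m-i);L=np.linalg.norm(d);print(i,m,L,'expect .135',np.degrees(np.arctan2(d[0],-d[1])))
g=i+d/L*.05;print('grip',g, 'tool cm',100*Rq(s["ee_rot"]).as_matrix().T@(g-s["position"]))
```

```text
(286, 138) [0.4945 0.2873 0.1   ]
(357, 138) [0.5517 0.2789 0.1   ]
(288, 286) [0.4732 0.1533 0.1   ]
(352, 286) [0.5322 0.1447 0.1   ]
(163, 25) [0.4101 0.3881 0.08  ]
(407, 3) [0.6044 0.3751 0.08  ]
[0.5231 0.2831 0.1   ] [0.5027 0.149  0.1   ] 0.1356092341592694 expect .135 -8.643152229799977
grip [0.5156 0.2337 0.1   ] tool cm [-0.0101  9.6124  0.5467]
```

The mark measures 135.6 mm from the inner end (135 expected), the ledge yaw is -3.8°, the plank's -8.6°, and the slide is about 167 mm. Descending to grip.

```bash
python3 -m jog '[0,0,4,0.5,0,0,0, 0,0,8,0.5,0,0,0, 0,0,10.5,0.5,0,0,0, 0,0,11.5,0.5,0,0,0, 0,0,12,0.5,0,0,0, 0,0,12,0.5,0,0,0]' 40
python3 - <<'E'
from h import *
s=get_state();print(s["position"],s["contact_force"])
S=get_image("scene");D=get_image("side");w=get_image("wrist")["color"]
A=cv2.resize(S["color"][75:205,300:460],(480,390),interpolation=2);B=cv2.resize(D["color"][190:320,200:330],(310,310),interpolation=2)
o=np.zeros((390,790,3),np.uint8);o[:,:480]=A;o[:310,480:]=B;cv2.imwrite("pics/k1.png",o)
E
```

```text
clock: 15.95
position: [0.5166, 0.235, 0.0778]
ee_rot: [-0.463, 0.462, -0.535, 0.535]
contact_force: [1.0, -0.0, -0.4]
width: 0.0853
[0.51657408 0.23499304 0.07775563] [ 1.03863035 -0.01985455 -0.41374714]
```

View pics/k1.png

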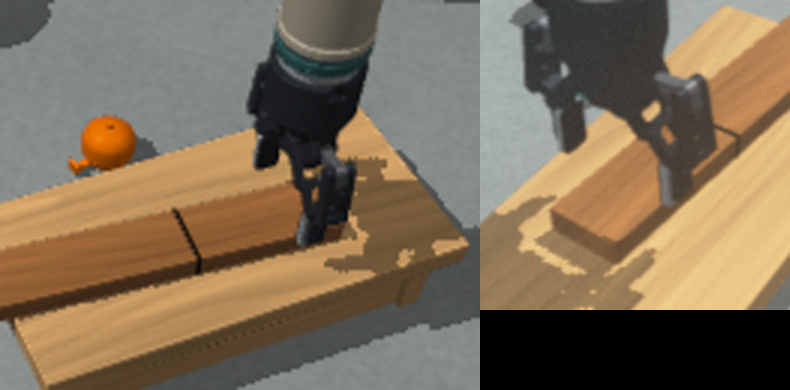

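Both fingers straddle the plank with no contact yet. I'll close gradually, 2 mm lower.

```bash
python3 -m jog '[40,0,0.2,0,0,0,0, 60,0,0.2,0,0,0,0, 70,0,0.2,0,0,0,0, 80,0,0.2,0,0,0,0, 90,0,0.2,0,0,0,0, 90,0,0.2,0,0,0,0]' 40
```

```text
clock: 16.85
position: [0.516, 0.2351, 0.0751]
ee_rot: [-0.463, 0.463, -0.535, 0.535]
contact_force: [-0.4, -0.2, -0.1]
width: 0.0554
```

Run:
```python
from h import *
S=get_image("scene");D=get_image("side");w=get_image("wrist")["color"]
A=cv2.resize(S["color"][75:205,300:460],(480,390),interpolation=2);B=cv2.resize(D["color"][190:320,200:330],(310,310),interpolation=2)
o=np.zeros((390,790,3),np.uint8);o[:,:480]=A;o[:310,480:]=B;cv2.imwrite("pics/k2.png",o)
cv2.imwrite("pics/k2w.png",w)
```

```text
(no output)
```

View pics/k2.png

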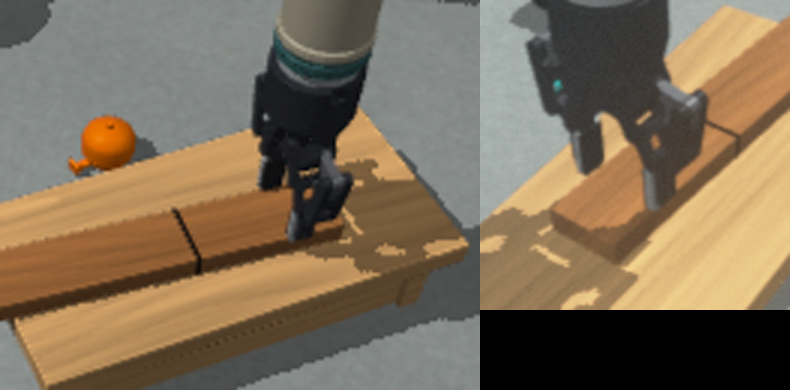

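View pics/k2w.png

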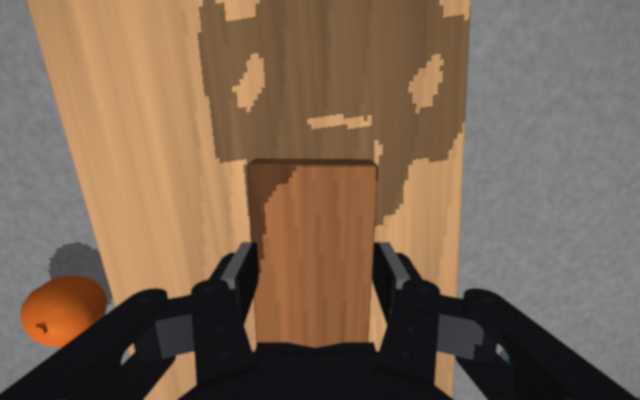

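The fingers lie along both sides of the plank; the width reading seems to run low. I'll tighten and see whether it stalls.

```bash
python3 -m jog '[95,0,0,0,0,0,0, 100,0,0,0,0,0,0, 105,0,0,0,0,0,0]' 40; python3 -m jog '[130,0,0,0,0,0,0, 130,0,0,0,0,0,0]' 40
```

```text
clock: 17.38
position: [0.516, 0.2351, 0.0751]
ee_rot: [-0.463, 0.463, -0.535, 0.535]
contact_force: [0.3, 0.1, -0.1]
width: 0.0505
clock: 17.62
position: [0.5162, 0.2354, 0.0761]
ee_rot: [-0.463, 0.462, -0.535, 0.535]
contact_force: [-0.4, 0.7, 5.0]
width: 0.042
```

It closed to 42 mm with a 5 N upward push, so the tips are still on the plank's top face: the real fingertips end about 24 mm behind the reported TCP at this opening. I'll reopen and go about 18 mm lower, watching the force.

```bash
python3 -m jog '[0,0,-0.2,0,0,0,0, 0,0,-0.2,0,0,0,0, 0,0,-0.2,0,0,0,0, 0,0,0.4,0,0,0,0, 0,0,1,0,0,0,0, 0,0,1.4,0,0,0,0, 0,0,1.4,0,0,0,0]' 40;  python3 - <<'E'
from h import *
S=get_image("scene");D=get_image("side");w=get_image("wrist")["color"]
A=cv2.resize(S["color"][75:205,300:460],(480,390),interpolation=2);B=cv2.resize(D["color"][190:320,200:330],(310,310),interpolation=2)
o=np.zeros((390,790,3),np.uint8);o[:,:480]=A;o[:310,480:]=B;cv2.imwrite("pics/k3.png",o)
E
```

```text
clock: 18.5
position: [0.5156, 0.235, 0.0605]
ee_rot: [0.462, -0.463, 0.535, -0.535]
contact_force: [0.5, 0.3, -0.8]
width: 0.0858
```

View pics/k3.png

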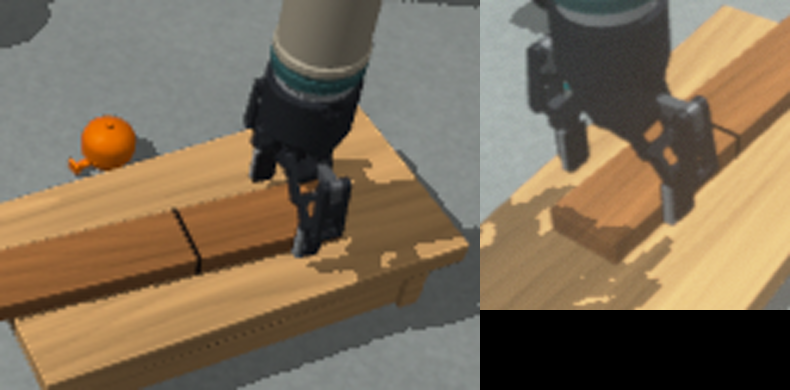

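```bash
python3 -m jog '[0,0,0.3,0,0,0,0, 40,0,0.5,0,0,0,0, 60,0,0.5,0,0,0,0, 80,0,0.5,0,0,0,0, 100,0,0.5,0,0,0,0, 110,0,0.5,0,0,0,0, 110,0,0.5,0,0,0,0]' 40
```

```text
clock: 19.52
position: [0.5158, 0.2352, 0.0563]
ee_rot: [0.462, -0.463, 0.535, -0.535]
contact_force: [-2.5, -0.4, 5.0]
width: 0.0592
```

It stalled at 59 mm on the plank. Firming up.

```bash
python3 -m jog '[255,0,0,0,0,0,0, 255,0,0,0,0,0,0, 255,0,0,0,0,0,0]' 60;  python3 - <<'E'
from h import *
np.set_printoptions(precision=4,suppress=True)
s=get_state();print(s["position"],s["contact_force"],s["moment"],Rq(s["ee_rot"]).as_matrix(),s["width"])
w=get_image("wrist")["color"];cv2.imwrite("pics/k4.png",w)
E
```

```text
clock: 19.9
position: [0.5159, 0.2352, 0.0564]
ee_rot: [0.463, -0.463, 0.535, -0.535]
contact_force: [-2.1, 0.7, 5.4]
width: 0.0587
[0.5159 0.2352 0.0564] [-2.1214  0.7378  5.3916] [-0.007   0.5428 -0.1927] [[-0.1443 -0.0001  0.9895]
 [-0.9895  0.0001 -0.1443]
 [-0.0001 -1.     -0.0001]] 0.05874938002128832
```

View pics/k4.png

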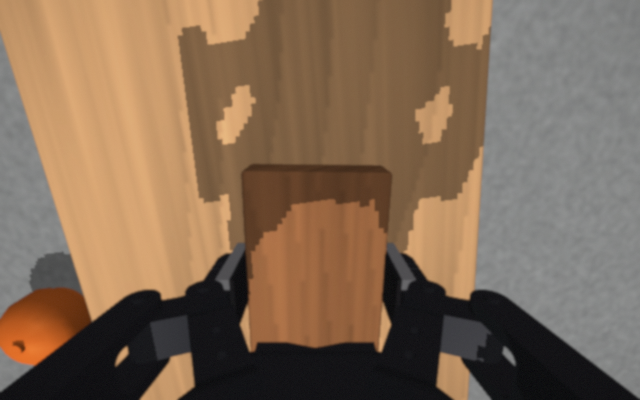

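The plank is gripped (58.7 mm) with about 5 N pressing down. Sliding about 155 mm first, while turning it 4.8° to lie parallel with the ledge.

```bash
python3 -m jog '[255,0.7,0,0.03,0,-0.05,0, 255,2.1,0,0.08,0,-0.1,0, 255,3.5,0,0.13,0,-0.15,0, 255,4.9,0,0.18,0,-0.2,0, 255,6.3,0,0.23,0,-0.25,0, 255,7.7,0,0.28,0,-0.3,0, 255,9.1,0,0.33,0,-0.37,0, 255,10.5,0,0.38,0,-0.43,0, 255,11.9,0,0.44,0,-0.49,0, 255,13.3,0,0.5,0,-0.55,0, 255,14.6,0,0.54,0,-0.6,0, 255,15.4,0,0.57,0,-0.6,0]'
python3 -m jog '[255,0,0,0,0,0,0]'
python3 - <<'E'
from h import *
np.set_printoptions(precision=4,suppress=True)
s=get_state();print(s["position"],s["contact_force"],s["moment"],Rq(s["ee_rot"]).as_matrix(),s["width"])
S=get_image("scene");D=get_image("side")
A=cv2.resize(S["color"][100:220,200:360],(520,390),interpolation=2);B=cv2.resize(D["color"][140:240,290:390],(270,270),interpolation=2)
cv2.imwrite("pics/s1s.png",S["color"]);cv2.imwrite("pics/s1d.png",D["color"])
cv2.imwrite("pics/s1a.png",cv2.resize(S["color"][100:220,230:380],None,fx=5,fy=5,interpolation=2));cv2.imwrite("pics/s1b.png",cv2.resize(D["color"][140:250,280:420],None,fx=5,fy=5,interpolation=2))
E
```

```text
clock: 21.45
position: [0.4993, 0.0812, 0.0564]
ee_rot: [0.485, -0.484, 0.515, -0.515]
contact_force: [0.7, 6.3, 6.2]
width: 0.0588
clock: 21.58
position: [0.4992, 0.0803, 0.0564]
ee_rot: [-0.484, 0.485, -0.515, 0.515]
contact_force: [0.4, 1.3, 7.3]
width: 0.0588
[0.4992 0.0803 0.0564] [0.3853 1.2786 7.2683] [ 0.3031  0.1729 -0.183 ] [[-0.0615  0.      0.9981]
 [-0.9981 -0.0011 -0.0615]
 [ 0.0011 -1.      0.0001]] 0.05877920248734862
```

View pics/s1a.png

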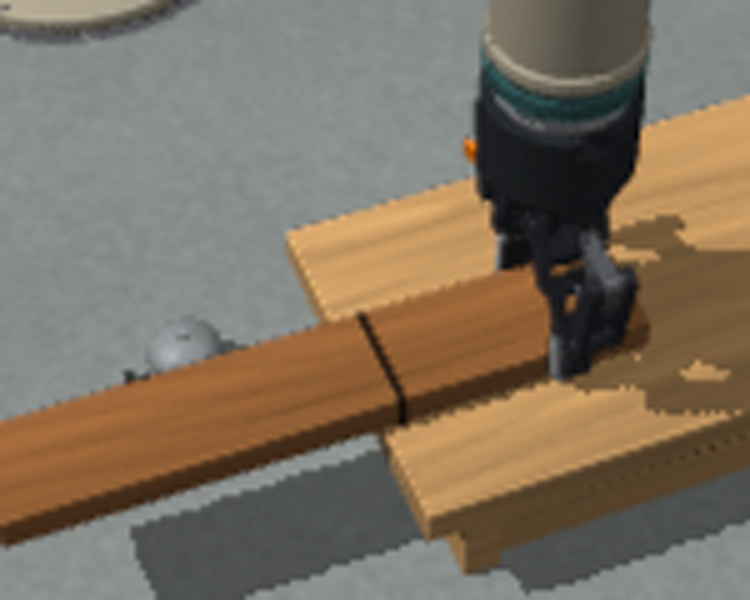

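View pics/s1b.png

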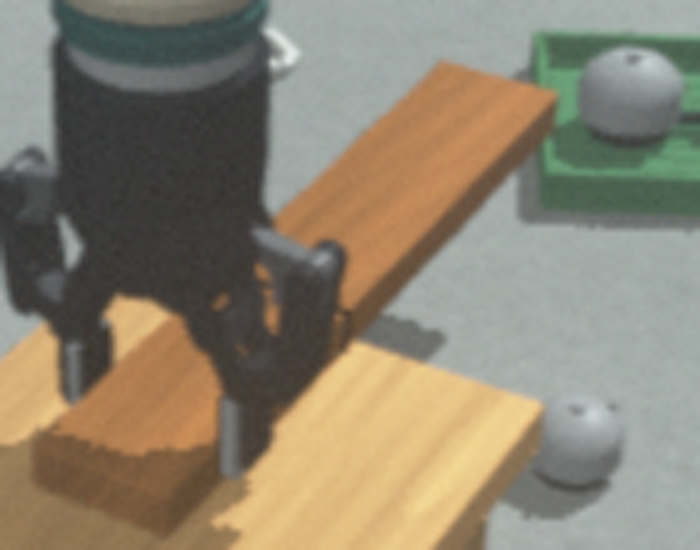

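```bash
cat > m.py <<'E'
from h import *
def rel(im,f,edge,mark,inner=None):
    E=np.array([cast(im,f(*p),.08)[:2] for p in edge]);c=E.mean(0)
    d=np.linalg.svd(E-c)[2][0]; d*=np.sign(d[0]); n=np.array([-d[1],d[0]])
    print('edge yaw',np.degrees(np.arctan2(d[1],d[0])),'resid mm',((E-c)@n*1e3).round(1))
    M=[cast(im,f(*p),z)[:2] for p,z in mark]
    for (p,z),m in zip(mark,M): print(p,z,m.round(4),'to edge mm',round((m-c)@n*1e3,2))
E
python3 - <<'E'
from m import *
S=get_image("scene");f=lambda u,v:((u+.5)/5-.5+230,(v+.5)/5-.5+100)
rel(S,f,[(288,233),(306,275),(325,318),(384,436),(407,480),(430,526)],[((363,317),.1),((382,355),.1),((403,398),.1),((404,421),.08)])
E
```

```text
edge yaw -4.16941350322884 resid mm [ 1.  -0.2 -1.1 -0.5  0.2  0.5]
(363, 317) 0.1 [ 0.4657 -0.0039] to edge mm 11.6
(382, 355) 0.1 [ 0.4921 -0.0058] to edge mm 11.59
(403, 398) 0.1 [ 0.5211 -0.0082] to edge mm 11.34
(404, 421) 0.08 [ 0.5204 -0.0073] to edge mm 12.21
```

The mark is 11.7 mm inside the edge and parallel to it, which agrees with the planned remainder. I'll finish the slide slowly.

```bash
python3 -m jog '[255,0.3,0,0,0,0,0, 255,0.6,0,0,0,0,0, 255,0.9,0,0,0,0,0, 255,1.15,0,0,0,0,0, 255,1.15,0,0,0,0,0, 255,1.15,0,0,0,0,0]'
python3 - <<'E'
from h import *
s=get_state();print(s["position"],s["contact_force"],s["moment"],s["width"])
S=get_image("scene");D=get_image("side")
cv2.imwrite("pics/s2a.png",cv2.resize(S["color"][110:215,270:350],None,fx=7,fy=7,interpolation=2)[:600]);cv2.imwrite("pics/s2b.png",cv2.resize(D["color"][140:250,280:420],None,fx=5,fy=5,interpolation=2))
E
```

```text
clock: 22.48
position: [0.4985, 0.07, 0.0564]
ee_rot: [0.485, -0.484, 0.515, -0.515]
contact_force: [0.5, 4.5, 6.4]
width: 0.0586
[0.49849964 0.06995625 0.05644998] [0.52221586 4.49549993 6.41382309] [ 0.70983345  0.16754568 -0.14489547] 0.058593662036673995
```

View pics/s2a.png

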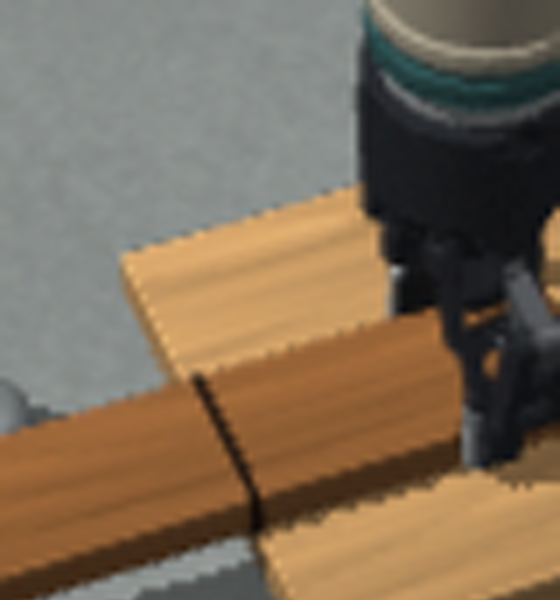

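View pics/s2b.png

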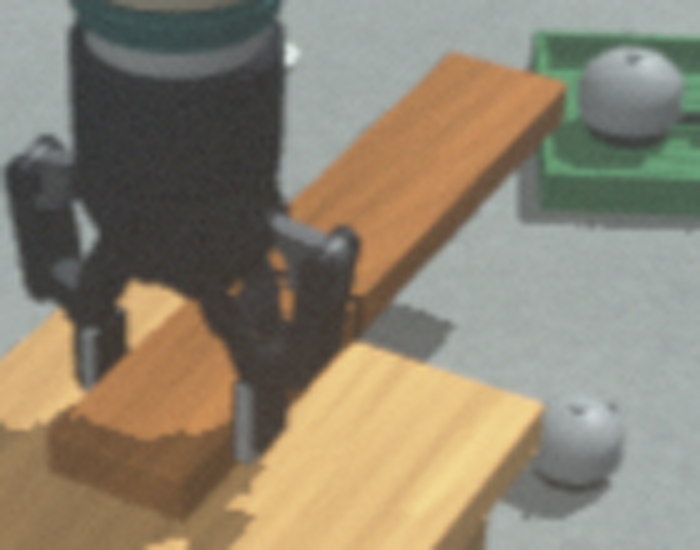

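```bash
python3 - <<'E'
from m import *
S=get_image("scene");f=lambda u,v:((u+.5)/5-.5+230,(v+.5)/5-.5+100)
g=lambda u,v:(((u+.5)/7-.5+270-230+.5)*5-.5,((v+.5)/7-.5+110-100+.5)*5-.5)
rel(S,f,[(288,233),(306,275),(325,318),(384,436),(407,480),(430,526)],[(g(198,377),.1),(g(226,434),.1),(g(256,496),.1),(g(257,528),.08)])
cv2.imwrite("pics/s2c.png",cv2.resize(S["color"][140:200,280:330],None,fx=12,fy=12,interpolation=0)[:600,:])
E
python3 -m jog '[255,0,0,0,0,0,0]'
```

```text
edge yaw -4.16941350322884 resid mm [ 1.  -0.2 -1.1 -0.5  0.2  0.5]
(341.28571428571416, 319.1428571428572) 0.1 [ 0.4623 -0.0144] to edge mm 0.91
(361.28571428571416, 359.8571428571428) 0.1 [ 0.4905 -0.0165] to edge mm 0.88
(382.71428571428584, 404.1428571428572) 0.1 [ 0.5202 -0.0188] to edge mm 0.7
(383.4285714285714, 427.0) 0.08 [ 0.5193 -0.0181] to edge mm 1.32
clock: 22.75
position: [0.4984, 0.07, 0.0564]
ee_rot: [0.485, -0.484, 0.515, -0.515]
contact_force: [-0.3, 4.6, 6.6]
width: 0.0587
```

View pics/s2c.png

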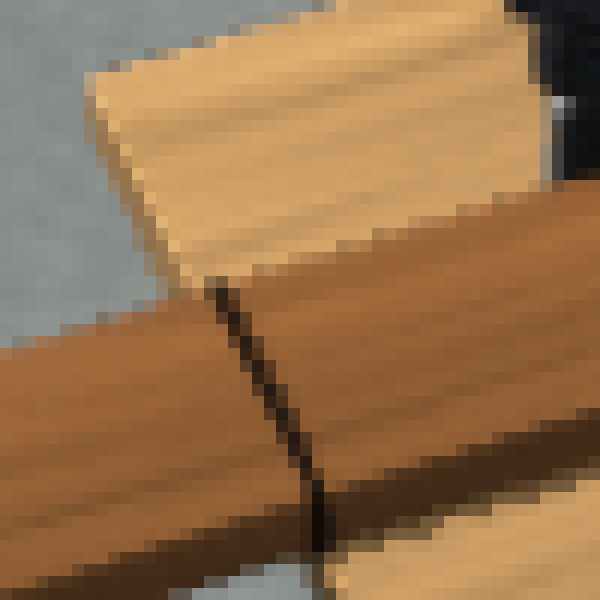

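About 1 mm remains. Nudging 1 mm further.

```bash
python3 -m jog '[255,0.1,0,0,0,0,0, 255,0.1,0,0,0,0,0, 255,0.1,0,0,0,0,0]'
python3 - <<'E'
from m import *
S=get_image("scene")
cv2.imwrite("pics/s3c.png",cv2.resize(S["color"][140:200,280:330],None,fx=12,fy=12,interpolation=2)[:600,:])
E
```

```text
clock: 23.12
position: [0.4984, 0.0692, 0.0564]
ee_rot: [0.485, -0.484, 0.515, -0.515]
contact_force: [-0.0, 5.5, 7.4]
width: 0.0585
```

View pics/s3c.png

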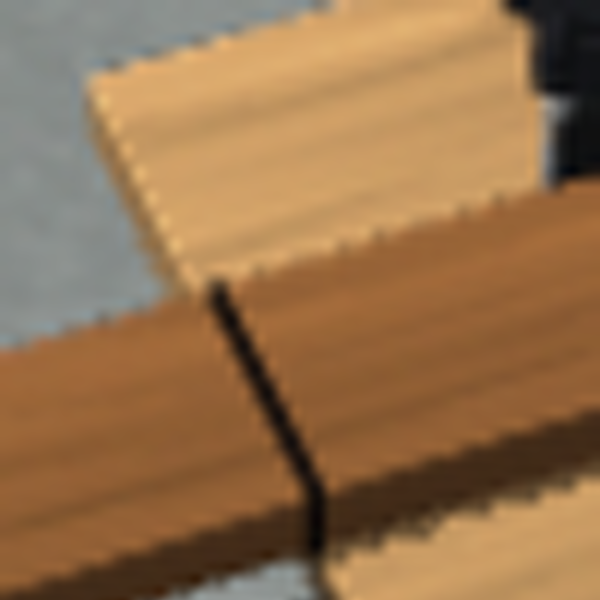

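The line now meets the ledge's end corner at about (318,555). One last overall check, including flatness from the outer corners.

Run:
```python
from m import *
S=get_image("scene");D=get_image("side")
A=cv2.resize(S["color"][140:260,120:280],(400,300),interpolation=2);B=cv2.resize(D["color"][130:220,320:440],(400,300),interpolation=2)
C=cv2.resize(S["color"],(400,250));E=cv2.resize(D["color"],(400,250))
cv2.imwrite("pics/f.png",np.vstack([np.hstack([A,B]),np.hstack([C,E])]))
```

```text
(no output)
```

View pics/f.png

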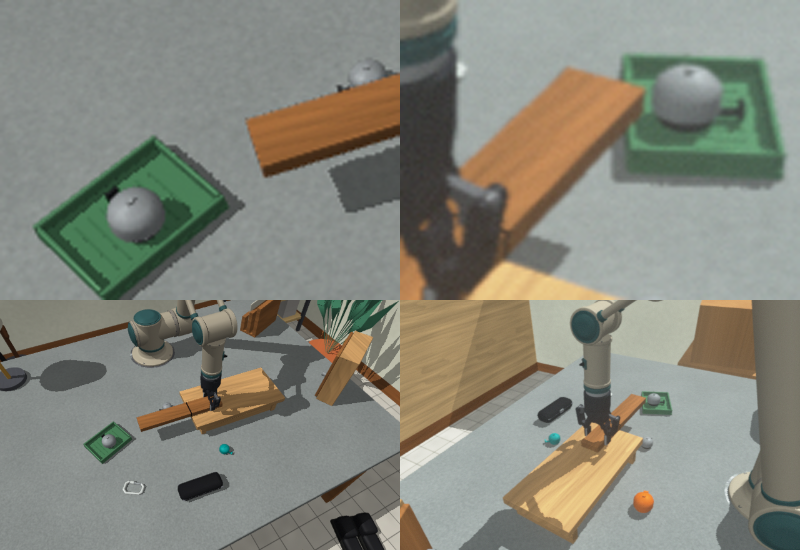

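Run:
```python
from m import *
from rig import sign_off
np.set_printoptions(precision=4,suppress=True)
S=get_image("scene");D=get_image("side")
a=lambda u,v:((u+.5)/2.5-.5+120,(v+.5)/2.5-.5+140)
b=lambda u,v:((u+.5)/(400/120)-.5+320,(v+.5)/(300/90)-.5+130)
print(tri([ray(S,a(247,119)),ray(D,b(243,92))]),tri([ray(S,a(265,167)),ray(D,b(169,67))]))
s=get_state();print(s["clock"],s["contact_force"],s["width"],s["qd"])
sign_off()
```

```text
(array([ 0.4482, -0.2175,  0.0985]), [np.float64(0.0016928046548002305), np.float64(0.0016928046548001423)]) (array([ 0.5072, -0.2218,  0.0998]), [np.float64(0.0010171018795884586), np.float64(0.001017101879588293)])
23.375 [0.382  6.3967 5.8976] 0.05877395482937921 [ 0.0004  0.0006  0.0004  0.0002 -0.0023  0.0019]
the job is handed in; nothing more can be done
```

I moved the larger silver bell upright into the soap dish. I then slid the plank flat along the ledge by about 167 mm until its dark line lay over the right-hand edge. The job is handed in at 23.4 s with the fingers still holding the plank.

**Last checks:**
- **Line:** it was about 0.9 mm short of the edge at the last measurement. After a final 1 mm nudge it visibly meets the edge corner, and it runs parallel to the edge. I did not re-measure after the nudge.
- **Plank:** it looks flat, with its outer top corners measured at z = 98.5 and 99.8 mm against an expected 100 mm. The grip reads 58.8 mm, with about 6 N pressing down.
- **Bell:** it stands upright and clear of the dish walls.
- **Bystanders:** the carabiner and sunglasses case look untouched in the last picture; I did not measure them.

**What went wrong or disagreed on the way:**
- **Grip heights:** the fingertips end roughly 24 mm behind the reported tool point when part-open, so my first grips were too high. The bell took three tries and the plank two. The highest force I saw was about 18 N, and nothing visibly shifted.
- **Dish position:** the wrist and fixed cameras disagreed by about 4 mm, which was within the room available.
- **Plank angle:** I turned the plank about 4.8° as it slid, so that the line would lie parallel to the edge.

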